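# Walk the die block round to its fence

## Task

The heavy aluminium die block of the lead-forming press stands askew on the bench. Without lifting it, push its corners by turns to walk it round until one of its two long red-edged sides is square to the blue fence while the block is still at least a finger's width clear of it; then push it up until that side lies flat against the upright face of the fence, its whole length within the fence's length. Leave the flux jar, the solder spool and the mug where they are.

Things in the scene. Friction and masses are not known exactly. Their poses are not given: they have to be found in the camera images.
- die_block: Loose solid aluminium block, 92 mm along own x, 120 mm along own y, 45 mm high, 1.1 to 1.75 kg; slides with dry friction. Origin: centre of its underside; z up. A red stripe runs on top along each long edge (own x = -46 and +46 mm); the two long sides are alike, either may face the fence. At the start they stand 34 to 90 degrees askew to the fence, either way.
- fence: Fixed blue angle bar: upright face 180 mm long, 30 mm high, bar 25 mm thick, 6 mm high foot behind. Origin: middle of the face's lower edge, on the bench. Own x points from the face back into the bar: the block stands at negative x, at first 140 to 170 mm in front and within 20 mm of the middle; flush, its centre is at x = -46 mm. Own y runs along the face.
- flux_jar: Bystander: loose amber jar with black cap, 48 mm diameter, 60 mm high, origin at the centre of its underside. It stands on the bench 320 to 370 mm in front of the fence's face.
- solder_spool: Bystander: loose grey metal spool standing on end, 56 mm diameter, 44 mm high, origin at the centre of its underside. It stands behind the fence.
- mug: Bystander: loose white mug, 76 mm diameter, 75 mm high, with a handle, origin at the centre of its underside. It stands 320 to 360 mm in front of the fence's face, farther from the robot than the jar.
Mind the look-alikes: they are no part of the job. Of the things that look like the die_block, the smallest one is meant.

How it is judged:
By the outcome, as a careful person would: the job done as asked, in the order asked, and still so for the second after the job is handed in, with the robot touching nothing.
It also fails if it takes over 72 s, if anything falls off the work surface, if the arm or the gripper's body presses on something with over 40 N, if the wrist force passes 120 N, or if a joint passes its speed limit or range.

## Robot

A 6-joint arm with a two-finger parallel gripper is mounted at the origin on the work surface. World frame = base frame: x ahead of the robot, y to its left, z up, the work surface at z = 0. Lengths are in m, angles in degrees, forces in N, time in s.
With the tool pointing down it reaches from about 0.375 to 0.9 m from the base axis. Payload 3.1 kg.
Tool frame: the origin (TCP) lies on the centre line of the jaws, within the pads' length; the fingertips stand 25 mm ahead of it and the grasp point (between the pads) lies 6 mm ahead of it; y points along the fingers, x is the direction in which the jaws open and shut, and the axes are right-handed (so a half turn about y gives the same grasp; the last joint's range is limited). The gripper opens to 87 mm and grips with 3 to 60 N. Pads are 19 mm wide; open, the fingers measure 117 mm over their backs; the gripper's body (75 mm by 190 mm) begins 51 mm behind the grasp point.
Start: joints at [56.981, 30.224, 82.088, -0, 67.689, -10.227], TCP at [0.242, 0.576, 0.248] pointing down, gripper open.
Joint ranges: [-176.69, 176.69], [-43.24, 126.21], [12.49, 139.97], [-82, 262], [0, 151.66], [-163.58, 163.58]. Speed limits (degrees/s): [159.86, 159.86, 180, 180, 180, 180].

## Interface

Orientations are given as a 3x3 rotation matrix whose columns are the frame's x, y, z axes.
In Python, from rig import * gives the robot as it stands.
- The arm moves only by the tool play_rows, never from a script. Its argument "commands" is a list of rows, each a list of 2 entries, a list of its own where there are three numbers: the shift along the world's x, y, z in m, then the turn, a rotation vector about the world's x, y, z in rad. A call has 1 to 10 rows; each row is the pose to reach, as a shift and turn from the pose commanded when the call began; what a row does not reach only later rows make up. A row lasts 1/8 s, in which the tool goes at most 62.5 mm and 10.7 degrees, less where a joint would pass 70% of its speed; a pose out of reach is approached as far as the arm can. A call with a gripper value outside its range is refused whole. "gripper" is the finger opening in m, from 0 to 0.087, set as the call begins (left out, the last holds). The fingers move at their own pace and stop on an object; the grip force is fixed at half the most. Time passes only in rows, so rows that repeat a pose let the fingers close. It gives the time, the measured TCP pose, the force and the opening at its end, in the units of the state.
- read_state(): the state, without advancing time (a new reading comes with each control period).
- capture(name): name is "scene" or "top" or "wrist"; returns a dict with "frame" (384x512x3 uint8, red, green, blue), "depth" (384x512 float32, m along the optical axis (not along the pixel's ray), 0 where there is no reading), "mtx" (3x3 intrinsics, pixels), "cam_to_world" (4x4, takes a point from camera to world coordinates); the wrist camera has in their place "hand_eye" (4x4, takes a point from camera to tool coordinates, whose origin is the TCP and whose axes are the tool frame's). Camera axes: x right, y down, z forward; pixel columns grow to the right and rows downward; lengths in m; the calibration is good to about 2 mm. A picture is of the moment at which its call begins: read the wrist's pose just before it.
- hand_in(): hands the job in, once; it reports no verdict.
The state is a dict: "time_s": time; "joint_positions": joint angles; "qvel": joint speeds; "tau": joint torques, N m; "position": TCP position; "tcp_rot": TCP orientation; "force": force on the tool from outside, world axes, zero at the start; "moment": the same for the moment, N m; "opening": opening from 0.0 (shut) to 1.0 (fully open).
Only numpy, scipy, OpenCV 4.12 (cv2) and the standard library are available. Lean on these libraries where they do the work, as an engineer would, in place of code of your own. Each camera call takes 0.05 s, during which the arm holds its last target. There are 200 camera calls.

## Working session

There is one attempt and no reset: what is moved stays moved. The work goes in short steps, Python scripts to look and compute and a tool call to move; the robot and the scene stay as the last step left them, time stands still between calls to the robot, and variables do not carry over. Pictures are saved under pics/ and viewed, about 8 in all and at most 12, crops included, and the job is handed in when it is done.

Besides the shell and the picture viewer there is one more tool, called after "Emit:" as a command line: name --argument value ..., lists and objects as JSON in quotes. play_rows: Moves the arm, as the interface text tells. Its arguments: {"type":"object","properties":{"commands":{"type":"array"},"gripper":{"type":"number"}},"required":["commands"]}

```bash
mkdir -p pics
python3 - <<'E'
from rig import *
import cv2,numpy as np
s=read_state();print(s['time_s'],s['position'],s['tcp_rot'],s['force'])
for n in ['top','scene']:
    c=capture(n);np.savez(f'{n}0.npz',**c);cv2.imwrite(f'pics/{n}0.png',c['frame'][:,:,::-1]);print(c['mtx'],c['cam_to_world'])
E
```

```text
0.0 [0.24170178 0.57564262 0.24657252] [[ 3.87380543e-01 -1.18584591e-03 -9.21919144e-01]
 [ 9.21917426e-01 -1.82178981e-03  3.87382164e-01]
 [-2.13891846e-03 -9.99997637e-01  3.87526087e-04]] [-0.13730866 -0.24598706  1.11140584]
[[436.01626884   0.         255.33716078]
 [  0.         436.01626884 192.74124565]
 [  0.           0.           1.        ]] [[ 0.01465653 -0.98273573  0.18443339  0.40974087]
 [-0.99975516 -0.01134495  0.0189979   0.05700598]
 [-0.01657752 -0.18466668 -0.98266139  0.94676434]
 [ 0.          0.          0.          1.        ]]
[[353.260153     0.         258.68081597]
 [  0.         353.260153   198.43292547]
 [  0.           0.           1.        ]] [[ 0.5706708   0.62247911 -0.53558808  1.05841933]
 [ 0.82097125 -0.41780907  0.38915521 -0.26588772]
 [ 0.01846743 -0.66178194 -0.74946889  0.68456812]
 [ 0.          0.          0.          1.        ]]
```

View pics/top0.png

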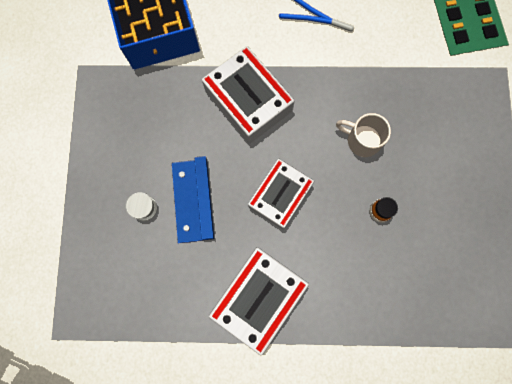

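View pics/scene0.png

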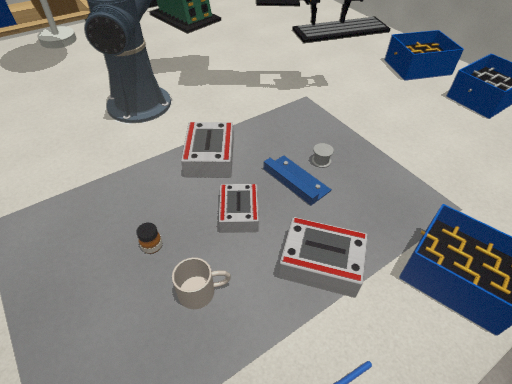

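The top view shows three block look-alikes, at (248,90), (281,193) and (259,300). The middle one at (281,193) is clearly the smallest and stands in front of the blue fence (194,200). The mug is at (370,132), the jar at (384,209) and the spool at (141,206).

```bash
cat > h.py <<'E'
from rig import *
import cv2,numpy as np
def cloud(c):
    d=c['depth'];v,u=np.mgrid[:d.shape[0],:d.shape[1]];K=c['mtx']
    p=np.stack([(u-K[0,2])*d/K[0,0],(v-K[1,2])*d/K[1,1],d],-1)
    T=c['cam_to_world'];return p@T[:3,:3].T+T[:3,3]
def onplane(c,uv,z):
    K=c['mtx'];T=c['cam_to_world']
    r=np.c_[(uv[:,0]-K[0,2])/K[0,0],(uv[:,1]-K[1,2])/K[1,1],np.ones(len(uv))]@T[:3,:3].T
    return T[:3,3]+r*((z-T[2,3])/r[:,2])[:,None]
def comps(c,lo,hi,amin=60):
    P=cloud(c);m=((P[...,2]>lo)&(P[...,2]<hi)&(c['depth']>0)).astype(np.uint8)
    n,l,st,ce=cv2.connectedComponentsWithStats(m,connectivity=4)
    return P,[(l==i,ce[i],st[i,4]) for i in range(1,n) if st[i,4]>amin]
def rect(P,m):
    q=P[m];r=cv2.minAreaRect((q[:,:2]*1000).astype(np.float32));return r,np.median(q[:,2])
E
python3 - <<'E'
from h import *
c=dict(np.load('top0.npz'))
for lo,hi in [(.033,.06),(.02,.034),(.035,.1)]:
    P,L=comps(c,lo,hi)
    for m,ce,a in L:
        if a<6000: r,z=rect(P,m);print(lo,ce.round(),a,np.round(r[0]),np.round(r[1],1),round(r[2],1),z.round(4))
P=cloud(c)
for u,v in [(185,200),(281,193),(205,200),(230,200),(330,200)]: print(u,v,P[v,u].round(4))
f=c['frame'];cv2.imwrite('pics/crop0.png',cv2.resize(f[120:270,110:410],None,fx=2.6,fy=2.6,interpolation=cv2.INTER_CUBIC)[:,:,::-1])
E
```

```text
0.033 [118.   3.] 68 [1016.  396.] [31.8 19.4] 76.4 0.0544
0.033 [150.  17.] 1847 [982. 315.] [108.4 153.9] 16.7 0.055
0.033 [173.  27.] 96 [953. 266.] [18.6 31.6] 22.5 0.0553
0.033 [128.  40.] 82 [924. 365.] [20.1 25.2] 12.5 0.0553
0.033 [162.  50.] 468 [899. 288.] [ 11.9 163.2] 17.5 0.0464
0.033 [251. 116.] 370 [753. 105.] [205.   98.7] 77.0 0.0476
0.033 [376. 124.] 172 [ 726. -179.] [66.6 29.5] 56.2 0.0469
0.033 [361. 145.] 142 [ 689. -154.] [72.4 27.9] 58.0 0.0465
0.033 [281. 193.] 2451 [581.  21.] [ 92.1 120.6] 57.5 0.0455
0.033 [139. 205.] 546 [552. 319.] [54.3 55.2] 2.3 0.0438
0.033 [380. 213.] 103 [ 539. -189.] [42.7 17.7] 51.1 0.0528
0.02 [164.  54.] 238 [903. 289.] [  5.3 163.6] 16.8 0.0271
0.02 [269. 125.] 64 [734.  47.] [ 1.7 90.5] 39.1 0.0272
0.02 [375. 128.] 85 [ 727. -183.] [63.5 23.8] 48.6 0.0273
0.02 [352. 140.] 115 [ 701. -140.] [95.3 23.7] 43.7 0.025
0.02 [204. 198.] 990 [573. 186.] [180.   25.5] 7.2 0.0298
0.02 [377. 213.] 89 [ 543. -186.] [48.1 24.8] 32.8 0.0294
0.035 [151.  27.] 4019 [972. 310.] [165.1 164.5] 16.7 0.0565
0.035 [248.  92.] 4601 [803.  94.] [168.6 130.5] 39.6 0.0634
0.035 [368. 131.] 781 [ 720. -158.] [103.   75.6] 38.8 0.0628
0.035 [281. 193.] 2443 [581.  21.] [ 92.  120.6] 57.6 0.0455
0.035 [139. 205.] 546 [552. 319.] [54.3 55.2] 2.3 0.0438
0.035 [386. 208.] 399 [ 549. -196.] [42.5 42.3] 33.3 0.0599
0.035 [259. 300.] 5645 [361.  64.] [128.9 168.2] 55.7 0.0636
185 200 [0.5681 0.2291 0.0072]
281 193 [0.5788 0.0205 0.0462]
205 200 [0.5647 0.182  0.0306]
230 200 [0.5702 0.1308 0.002 ]
330 200 [ 0.5728 -0.0887  0.0016]
```

View pics/crop0.png

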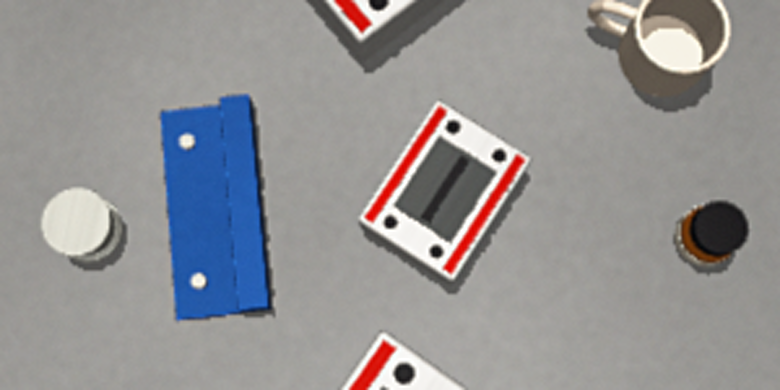

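The crop confirms it. The meant block measures 92×121 mm with its top at 45 mm, centred at world (581, 21) mm with its x axis at 57.5°. The other two are 130×168 mm. The fence face is centred at about (575, 174) mm with its normal at 97.2°, so the block needs about +40° CCW. I'll move above the first push position, with the jaws parallel to the fence and shut.

Emit:
play_rows --commands '[[[0.325, -0.656, -0.06], [0, 0, -1.047]], [[0.325, -0.656, -0.06], [0, 0, -1.047]], [[0.325, -0.656, -0.06], [0, 0, -1.047]], [[0.325, -0.656, -0.06], [0, 0, -1.047]], [[0.325, -0.656, -0.06], [0, 0, -1.047]], [[0.325, -0.656, -0.06], [0, 0, -1.047]], [[0.325, -0.656, -0.06], [0, 0, -1.047]], [[0.325, -0.656, -0.06], [0, 0, -1.047]], [[0.325, -0.656, -0.06], [0, 0, -1.047]], [[0.325, -0.656, -0.06], [0, 0, -1.047]]]' --gripper 0

```text
time_s: 1.35
position: [0.5191, 0.0161, 0.1961]
tcp_rot: [[0.992, -0.0, -0.125], [0.125, 0.0, 0.992], [-0.0, -1.0, 0.0]]
force: [0.7, 0.3, -0.5]
opening: 0.021
```

Emit:
play_rows --commands '[[[0.048, -0.096, 0], [0, 0, 0]], [[0.048, -0.096, -0.04], [0, 0, 0]], [[0.048, -0.096, -0.09], [0, 0, 0]], [[0.048, -0.096, -0.13], [0, 0, 0]], [[0.048, -0.096, -0.15], [0, 0, 0]], [[0.048, -0.096, -0.15], [0, 0, 0]]]'

```text
time_s: 2.1
position: [0.5651, -0.0776, 0.0445]
tcp_rot: [[0.992, -0.005, -0.125], [0.125, 0.002, 0.992], [-0.004, -1.0, 0.002]]
force: [0.3, 0.4, -0.3]
opening: 0.006
```

Emit:
play_rows --commands '[[[0.005, 0.008, 0], [0, 0, 0]], [[0.01, 0.016, 0], [0, 0, 0]], [[0.014, 0.022, 0], [0, 0, 0]], [[0.017, 0.027, 0], [0, 0, 0]], [[0.019, 0.031, 0], [0, 0, 0]], [[0.021, 0.036, 0], [0, 0, 0]], [[0.023, 0.041, 0], [0, 0, 0]], [[0.025, 0.046, 0], [0, 0, 0]], [[0.026, 0.051, 0], [0, 0, 0]], [[0.027, 0.055, 0], [0, 0, 0]]]'

```text
time_s: 3.35
position: [0.5957, -0.0251, 0.0472]
tcp_rot: [[0.992, 0.005, -0.126], [0.126, -0.004, 0.992], [0.004, -1.0, -0.004]]
force: [1.1, -7.4, -0.2]
opening: 0.005
```

```bash
cat >> h.py <<'E'
A=np.radians(7.2);t=np.array([np.cos(A),np.sin(A)]);n=np.array([-t[1],t[0]]);F=np.array([574.6,173.6])
def look(name=None,verbose=1,cam='top'):
    c=capture(cam)
    if name: cv2.imwrite(f'pics/{name}.png',c['frame'][:,:,::-1])
    s=read_state();P=cloud(c)
    print('t',s['time_s'],'tcp',(s['position']*1000).round(1),'f',s['force'].round(1))
    # white/red top of block between z .040 and .050, near the workspace middle
    m=((abs(P[...,2]-.0455)<.006)&(abs(P[...,0]-.581)<.13)&(P[...,1]>-.09)&(P[...,1]<.17)).astype(np.uint8)
    k,l,st,ce=cv2.connectedComponentsWithStats(m,connectivity=4)
    i=1+st[1:,4].argmax();r,z=rect(P,l==i)
    a=r[2] if r[1][0]<r[1][1] else r[2]+90
    d=np.array(r[0])-F
    print('size',np.round(r[1],1),'px',st[i,4],'c',np.round(r[0],1),'bx deg',round(a,1),'to fence',round((97.2-a+90)%180-90,1),'n',(d@n).round(1),'t',(d@t).round(1))
    return c,P
E
python3 -c "
from h import *
look('p1')"
```

```text
t 3.4 tcp [595.8 -24.5  47.2] f [ 1.  -5.  -0.5]
size [ 1.4 10.9] px 9 c [706.2  81.5] bx deg 36.5 to fence 60.7 n -107.8 t 119.0
```

Emit:
play_rows --commands '[[[-0.005, -0.03, 0], [0, 0, 0]], [[-0.005, -0.08, 0.02], [0, 0, 0]], [[-0.005, -0.08, 0.06], [0, 0, 0]]]'

```text
time_s: 3.78
position: [0.5882, -0.106, 0.1059]
tcp_rot: [[0.993, -0.002, -0.121], [0.121, 0.0, 0.993], [-0.002, -1.0, 0.0]]
force: [0.8, 0.5, -0.7]
opening: 0.003
```

```bash
python3 -c "
from h import *
look('p2')"
```

```text
t 3.825 tcp [ 591.2 -105.6  111.8] f [0.7 0.3 3.2]
size [ 2.1 12.2] px 11 c [706.4  81.2] bx deg 40.1 to fence 57.1 n -108.2 t 119.2
```

View pics/p2.png

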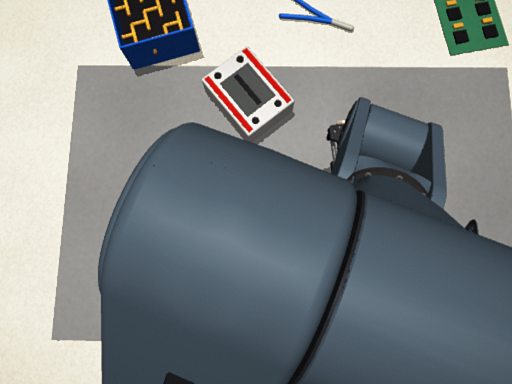

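The arm hides the block from the top camera, so I'll measure with the scene and wrist cameras.

```bash
python3 -c "
from h import *
c,P=look('s2',cam='scene')
c=capture('wrist');cv2.imwrite('pics/w2.png',c['frame'][:,:,::-1]);print(c['hand_eye'])
import numpy as np
# scene bias check against the first top-view result
c=dict(np.load('scene0.npz'));P,L=comps(c,.0395,.0515)
for m,ce,a in L:
    r,z=rect(P,m);print(ce.round(),np.round(r,1) if 0 else r,z)
P,L=comps(c,.024,.036)
for m,ce,a in L:
    r,z=rect(P,m);print('f',ce.round(),r,z)
"
```

```text
t 3.875 tcp [ 591.4 -104.9  110.4] f [ 0.8 -0.5 -0.4]
size [ 91.4 122.4] px 1445 c [582.3  42.3] bx deg 68.5 to fence 28.7 n -131.2 t -8.8
[[ 9.99999972e-01  1.67767772e-05 -2.37266009e-04 -7.53922886e-04]
 [ 2.33936769e-04 -2.49758188e-01  9.68308212e-01 -1.36499355e-01]
 [-4.30140373e-05 -9.68308240e-01 -2.49758185e-01  6.68684272e-02]
 [ 0.00000000e+00  0.00000000e+00  0.00000000e+00  1.00000000e+00]]
[198.  14.] ((-445.3330993652344, 469.20550537109375), (15.944048881530762, 142.4854278564453), 13.018574714660645) 0.04596530188973991
[419.  64.] ((382.1570129394531, 942.2305297851562), (256.7649841308594, 123.01480102539062), 30.91744613647461) 0.04565789840337653
[476.  97.] ((630.197021484375, 918.8819580078125), (170.02635192871094, 52.602874755859375), 19.096235275268555) 0.04533971539263315
[143. 102.] ((63.35694122314453, -1.9887237548828125), (131.6926727294922, 24.641658782958984), 88.4421615600586) 0.045577259549242743
[323. 150.] ((551.2872314453125, 316.84515380859375), (54.78179168701172, 53.87827682495117), 18.685344696044922) 0.04467370629182599
[205. 166.] ((430.50
[... 1840 characters left out ...]
96312079005083
f [151. 243.] ((562.2943115234375, -197.95774841308594), (46.53398132324219, 25.314186096191406), 85.38640594482422) 0.030880086879856217
f [192. 273.] ((686.8816528320312, -159.13262939453125), (61.07497024536133, 20.817846298217773), 68.72521209716797) 0.030139486083192057
f [453. 300.] ((1023.4747314453125, 240.77650451660156), (203.80926513671875, 7.721866130828857), 16.410385131835938) 0.029679845204254485
f [318. 282.] ((843.99462890625, 43.87179946899414), (166.21109008789062, 4.724510669708252), 38.62129592895508) 0.030143503470113797
f [197. 299.] ((735.4992065429688, -177.73678588867188), (68.95935821533203, 23.269020080566406), 69.9671630859375) 0.030533870958503018
```

View pics/s2.png

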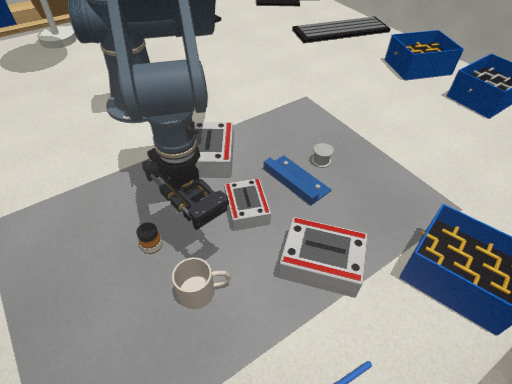

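The scene view shows the block at (247,203) px, clear of the arm and undisturbed otherwise. It has turned 11° and 28.7° remain. Next I'll push the opposite corner from the fence side.

Emit:
play_rows --commands '[[[-0.004, 0.04, 0.015], [0, 0, 0]], [[-0.008, 0.1, 0.015], [0, 0, 0]], [[-0.012, 0.16, 0.015], [0, 0, 0]], [[-0.015, 0.22, 0.015], [0, 0, 0]], [[-0.015, 0.238, 0.01], [0, 0, 0]], [[-0.015, 0.238, -0.02], [0, 0, 0]], [[-0.015, 0.238, -0.05], [0, 0, 0]], [[-0.015, 0.238, -0.065], [0, 0, 0]], [[-0.015, 0.238, -0.065], [0, 0, 0]]]'

```text
time_s: 5.05
position: [0.5726, 0.1345, 0.04]
tcp_rot: [[0.992, -0.003, -0.125], [0.125, -0.0, 0.992], [-0.003, -1.0, 0.0]]
force: [-0.5, 0.7, -0.6]
opening: 0.005
```

Emit:
play_rows --commands '[[[-0.003, -0.008, 0], [0, 0, 0]], [[-0.006, -0.015, 0], [0, 0, 0]], [[-0.008, -0.02, 0], [0, 0, 0]], [[-0.009, -0.025, 0], [0, 0, 0]], [[-0.01, -0.03, 0], [0, 0, 0]], [[-0.011, -0.035, 0], [0, 0, 0]], [[-0.012, -0.04, 0], [0, 0, 0]], [[-0.013, -0.045, 0], [0, 0, 0]], [[-0.013, -0.045, 0], [0, 0, 0]]]'

```text
time_s: 6.18
position: [0.559, 0.0913, 0.0422]
tcp_rot: [[0.992, -0.002, -0.124], [0.124, 0.002, 0.992], [-0.002, -1.0, 0.003]]
force: [-1.8, 6.9, 3.7]
opening: 0.007
```

```bash
python3 -c "
from h import *
look('s3',cam='scene')"
```

```text
t 6.225 tcp [559.1  91.3  42.2] f [-2.2  6.2  3.7]
size [111.4 122.1] px 1522 c [587.6  32.8] bx deg 78.9 to fence 18.3 n -141.3 t -4.7
```

Emit:
play_rows --commands '[[[0.004, 0.025, 0], [0, 0, 0]], [[0.004, 0.03, 0.04], [0, 0, 0]], [[0.008, 0.02, 0.08], [0, 0, 0]], [[0.014, -0.04, 0.08], [0, 0, 0]], [[0.02, -0.1, 0.08], [0, 0, 0]], [[0.03, -0.16, 0.08], [0, 0, 0]], [[0.03, -0.19, 0.07], [0, 0, 0]], [[0.03, -0.19, 0.07], [0, 0, 0]]]'

```text
time_s: 7.22
position: [0.5902, -0.1028, 0.1113]
tcp_rot: [[0.993, -0.0, -0.121], [0.121, -0.0, 0.993], [-0.0, -1.0, -0.0]]
force: [-0.3, 0.3, -0.6]
opening: 0.005
```

```bash
python3 -c "
from h import *
look('s4',cam='scene')"
```

```text
t 7.275 tcp [ 590.  -100.9  111.4] f [ 0.2  0.3 -0.2]
size [ 91.7 122.2] px 1313 c [585.   23.4] bx deg 79.8 to fence 17.4 n -150.3 t -8.5
```

Emit:
play_rows --commands '[[[0.018, 0.0, -0.03], [0, 0, 0]], [[0.018, 0.015, -0.068], [0, 0, 0]], [[0.018, 0.03, -0.068], [0, 0, 0]], [[0.018, 0.042, -0.068], [0, 0, 0]], [[0.019, 0.05, -0.068], [0, 0, 0]], [[0.02, 0.058, -0.068], [0, 0, 0]], [[0.021, 0.066, -0.068], [0, 0, 0]], [[0.022, 0.074, -0.068], [0, 0, 0]], [[0.023, 0.082, -0.068], [0, 0, 0]], [[0.024, 0.088, -0.068], [0, 0, 0]]]'

```text
time_s: 8.52
position: [0.6177, -0.0141, 0.0448]
tcp_rot: [[0.992, 0.007, -0.126], [0.126, -0.004, 0.992], [0.006, -1.0, -0.005]]
force: [2.9, -5.7, -0.1]
opening: 0.002
```

Emit:
play_rows --commands '[[[0, -0.03, 0], [0, 0, 0]], [[-0.01, -0.08, 0.03], [0, 0, 0]], [[-0.02, -0.085, 0.068], [0, 0, 0]], [[-0.02, -0.085, 0.068], [0, 0, 0]]]'

```text
time_s: 9.02
position: [0.5961, -0.0987, 0.1147]
tcp_rot: [[0.992, 0.006, -0.123], [0.123, -0.002, 0.992], [0.006, -1.0, -0.003]]
force: [0.8, 0.6, 0.6]
opening: 0.0
```

```bash
python3 -c "
from h import *
look('s5',cam='scene')"
```

```text
t 9.075 tcp [595.4 -97.7 113.1] f [ 0.4 -0.9 -0.3]
size [120.9  91.4] px 1299 c [581.   40.3] bx deg 91.4 to fence 5.8 n -133.1 t -10.3
```

Emit:
play_rows --commands '[[[-0.013, 0.05, 0.01], [0, 0, 0]], [[-0.027, 0.11, 0.01], [0, 0, 0]], [[-0.04, 0.17, 0.01], [0, 0, 0]], [[-0.052, 0.215, 0.01], [0, 0, 0]], [[-0.052, 0.216, -0.02], [0, 0, 0]], [[-0.052, 0.216, -0.055], [0, 0, 0]], [[-0.052, 0.216, -0.069], [0, 0, 0]], [[-0.052, 0.216, -0.069], [0, 0, 0]]]'

```text
time_s: 10.07
position: [0.5417, 0.1192, 0.0412]
tcp_rot: [[0.992, -0.003, -0.126], [0.126, -0.0, 0.992], [-0.003, -1.0, 0.0]]
force: [1.3, -0.5, 0.2]
opening: 0.004
```

Emit:
play_rows --commands '[[[0, -0.008, 0], [0, 0, 0]], [[0, -0.015, 0], [0, 0, 0]], [[0, -0.02, 0], [0, 0, 0]], [[0, -0.025, 0], [0, 0, 0]], [[0, -0.03, 0], [0, 0, 0]], [[0, -0.034, 0], [0, 0, 0]], [[0, -0.034, 0], [0, 0, 0]]]'

```text
time_s: 10.95
position: [0.5406, 0.0863, 0.0434]
tcp_rot: [[0.992, -0.003, -0.124], [0.124, 0.002, 0.992], [-0.003, -1.0, 0.003]]
force: [-3.3, 7.1, 6.6]
opening: 0.004
```

Emit:
play_rows --commands '[[[0.0, 0.025, 0], [0, 0, 0]], [[0.0, 0.03, 0.04], [0, 0, 0]], [[0.01, 0.02, 0.08], [0, 0, 0]], [[0.02, -0.04, 0.08], [0, 0, 0]], [[0.03, -0.1, 0.08], [0, 0, 0]], [[0.05, -0.16, 0.08], [0, 0, 0]], [[0.05, -0.19, 0.07], [0, 0, 0]], [[0.05, -0.19, 0.07], [0, 0, 0]]]' --gripper 0.087

```text
time_s: 11.95
position: [0.5923, -0.108, 0.1123]
tcp_rot: [[0.993, -0.0, -0.121], [0.121, -0.0, 0.993], [-0.0, -1.0, -0.0]]
force: [0.1, 0.5, -0.1]
opening: 0.836
```

```bash
python3 -c "
from h import *
look('s6',cam='scene')"
```

```text
t 12.0 tcp [ 592.  -106.1  112.5] f [-0.3 -0.2 -0.8]
size [121.5  92.9] px 1366 c [583.3  32.4] bx deg 97.9 to fence -0.7 n -141.1 t -9.0
```

Now square to within a degree and 95 mm clear. I'll lower the open fingers behind the long side and nudge with both, which keeps it square, then check before closing the gap.

Emit:
play_rows --commands '[[[0.001, 0.02, -0.02], [0, 0, 0]], [[0.001, 0.05, -0.05], [0, 0, 0]], [[0.001, 0.057, -0.069], [0, 0, 0]], [[0.001, 0.057, -0.069], [0, 0, 0]], [[0.0, 0.067, -0.069], [0, 0, 0]], [[-0.002, 0.077, -0.069], [0, 0, 0]], [[-0.003, 0.086, -0.069], [0, 0, 0]], [[-0.004, 0.094, -0.069], [0, 0, 0]], [[-0.005, 0.102, -0.069], [0, 0, 0]], [[-0.006, 0.11, -0.069], [0, 0, 0]]]' --gripper 0.087

```text
time_s: 13.25
position: [0.5881, 0.0031, 0.0445]
tcp_rot: [[0.992, 0.003, -0.127], [0.127, -0.004, 0.992], [0.003, -1.0, -0.004]]
force: [0.9, -7.1, -0.5]
opening: 1.001
```

Emit:
play_rows --commands '[[[0, 0, 0], [0, 0, 0]], [[0.002, -0.016, 0], [0, 0, 0]], [[0.008, -0.06, 0], [0, 0, 0]], [[0.01, -0.085, 0.02], [0, 0, 0]], [[0.01, -0.085, 0.04], [0, 0, 0]], [[0.01, -0.085, 0.04], [0, 0, 0]]]'

```text
time_s: 14.0
position: [0.5974, -0.0812, 0.0847]
tcp_rot: [[0.992, 0.003, -0.124], [0.124, -0.0, 0.992], [0.003, -1.0, -0.001]]
force: [0.9, 1.6, -0.3]
opening: 1.001
```

```bash
python3 -c "
from h import *
look('s7',cam='scene')"
```

```text
t 14.05 tcp [596.6 -80.5  83.8] f [0.1 0.9 0.9]
size [120.8  93.1] px 1373 c [582.1  57.7] bx deg 97.6 to fence -0.4 n -115.9 t -7.0
```

View pics/s7.png

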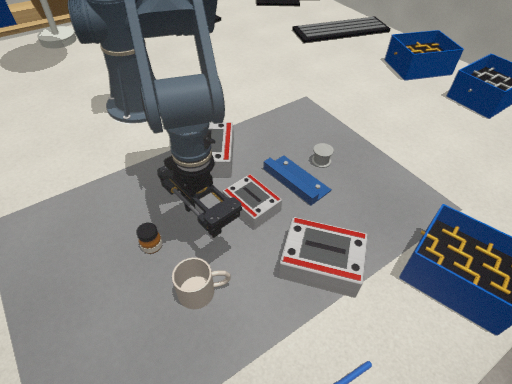

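The view shows the block at (253,196) px, square to the fence with about 70 mm clearance and the bystanders untouched. Now I'll push it up.

Emit:
play_rows --commands '[[[-0.004, 0.03, -0.03], [0, 0, 0]], [[-0.004, 0.055, -0.042], [0, 0, 0]], [[-0.006, 0.072, -0.042], [0, 0, 0]], [[-0.008, 0.083, -0.042], [0, 0, 0]], [[-0.009, 0.092, -0.042], [0, 0, 0]], [[-0.01, 0.101, -0.042], [0, 0, 0]], [[-0.011, 0.11, -0.042], [0, 0, 0]], [[-0.012, 0.119, -0.042], [0, 0, 0]], [[-0.013, 0.127, -0.042], [0, 0, 0]], [[-0.014, 0.135, -0.042], [0, 0, 0]]]'

```text
time_s: 15.3
position: [0.5834, 0.0536, 0.0418]
tcp_rot: [[0.992, 0.002, -0.126], [0.126, -0.002, 0.992], [0.002, -1.0, -0.002]]
force: [1.3, -6.3, -3.0]
opening: 0.999
```

Emit:
play_rows --commands '[[[-0.001, 0.004, 0], [0, 0, 0]], [[-0.001, 0.007, 0], [0, 0, 0]], [[-0.001, 0.01, 0], [0, 0, 0]], [[-0.002, 0.012, 0], [0, 0, 0]], [[-0.002, 0.014, 0], [0, 0, 0]], [[-0.002, 0.016, 0], [0, 0, 0]], [[-0.002, 0.016, 0], [0, 0, 0]]]'

```text
time_s: 16.18
position: [0.5813, 0.0699, 0.0419]
tcp_rot: [[0.992, 0.001, -0.126], [0.126, -0.001, 0.992], [0.001, -1.0, -0.001]]
force: [0.8, -5.1, -2.1]
opening: 1.002
```

```bash
python3 -c "
from h import *
look('s8',cam='scene')"
```

```text
t 16.225 tcp [581.3  69.9  41.9] f [ 0.5 -5.  -2.3]
size [35.7 25.5] px 98 c [561.8 117. ] bx deg 95.5 to fence 1.7 n -54.6 t -19.8
```

Not yet at the fence (the force is still sliding friction). I'll ease forward 1 mm at a time.

Emit:
play_rows --commands '[[[0, 0.001, 0], [0, 0, 0]], [[0, 0.002, 0], [0, 0, 0]], [[0, 0.003, 0], [0, 0, 0]], [[0, 0.004, 0], [0, 0, 0]], [[0, 0.004, 0], [0, 0, 0]]]'

```text
time_s: 16.85
position: [0.5812, 0.0721, 0.0419]
tcp_rot: [[0.992, 0.001, -0.126], [0.126, -0.004, 0.992], [0.001, -1.0, -0.004]]
force: [-0.5, -11.9, -2.1]
opening: 1.0
```

Emit:
play_rows --commands '[[[0, 0.001, 0], [0, 0, 0]], [[0, 0.002, 0], [0, 0, 0]], [[0, 0.003, 0], [0, 0, 0]], [[0, 0.003, 0], [0, 0, 0]]]'

```text
time_s: 17.35
position: [0.5812, 0.0723, 0.042]
tcp_rot: [[0.992, 0.001, -0.127], [0.127, -0.007, 0.992], [-0.0, -1.0, -0.007]]
force: [-1.8, -22.3, -0.5]
opening: 1.002
```

Firm contact. I'll retreat straight back and check, moving away so the top camera can see.

Emit:
play_rows --commands '[[[0.0, -0.006, 0], [0, 0, 0]], [[0.003, -0.03, 0], [0, 0, 0]], [[0.01, -0.08, 0.01], [0, 0, 0]], [[0.016, -0.13, 0.05], [0, 0, 0]], [[0.02, -0.15, 0.1], [0, 0, 0]], [[0.02, -0.15, 0.16], [0, 0, 0]], [[0.02, -0.2, 0.2], [0, 0, 0]], [[0.0, -0.26, 0.22], [0, 0, 0]], [[-0.05, -0.32, 0.22], [0, 0, 0]], [[-0.1, -0.38, 0.22], [0, 0, 0]]]'

```text
time_s: 18.6
position: [0.5028, -0.2751, 0.2624]
tcp_rot: [[0.992, 0.002, -0.126], [0.126, -0.0, 0.992], [0.002, -1.0, -0.0]]
force: [0.0, -1.1, -0.8]
opening: 0.997
```

Emit:
play_rows --commands '[[[-0.02, -0.06, 0], [0, 0, 0]], [[-0.05, -0.12, 0], [0, 0, 0]], [[-0.08, -0.18, 0], [0, 0, 0]], [[-0.11, -0.23, 0], [0, 0, 0]], [[-0.13, -0.26, 0], [0, 0, 0]], [[-0.13, -0.26, 0], [0, 0, 0]], [[-0.13, -0.26, 0], [0, 0, 0]]]'

```text
time_s: 19.48
position: [0.3738, -0.5332, 0.2614]
tcp_rot: [[0.992, 0.001, -0.126], [0.126, 0.002, 0.992], [0.001, -1.0, 0.002]]
force: [-0.3, 0.6, 0.0]
opening: 0.999
```

```bash
python3 -c "
from h import *
look('s9',cam='scene')
c,P=look('t9')
for lo,hi in [(.04,.052),(.022,.034),(.035,.1)]:
    for cam in (['top','scene'] if lo<.035 else ['top']):
        k=capture(cam);P,L=comps(k,lo,hi)
        for m,ce,a in L:
            r,z=rect(P,m)
            if a<3000 and 450<r[0][0]<740: print(cam,lo,ce.round(),a,r)
cv2.imwrite('pics/t9c.png',cv2.resize(c['frame'][100:280,100:420],None,fx=2.5,fy=2.5,interpolation=cv2.INTER_CUBIC)[:,:,::-1])
"
```

```text
t 19.525 tcp [ 374.2 -532.8  261.4] f [0.1 0.3 0.1]
size [122.7  93.7] px 1273 c [574.2 125.9] bx deg 96.9 to fence 0.3 n -47.3 t -6.4
t 19.575 tcp [ 374.5 -532.7  261.5] f [-0.  -0.6  0.1]
size [120.8  92. ] px 2352 c [574.2 127.5] bx deg 97.1 to fence 0.1 n -45.7 t -6.2
top 0.04 [377. 125.] 80 ((726.7359619140625, -181.6600341796875), (65.04074096679688, 26.327295303344727), 50.79762268066406)
top 0.04 [230. 196.] 2429 ((573.997802734375, 127.43339538574219), (120.26775360107422, 91.93608093261719), 7.108992099761963)
top 0.04 [139. 205.] 543 ((551.3268432617188, 319.1847229003906), (53.62259292602539, 55.56166076660156), 1.263128399848938)
top 0.022 [375. 128.] 73 ((726.7734985351562, -182.74427795410156), (63.47971725463867, 23.642108917236328), 49.405216217041016)
top 0.022 [203. 198.] 929 ((573.3103637695312, 180.98968505859375), (180.17752075195312, 35.53380584716797), 7.212231636047363)
top 0.022 [376. 212.] 75 ((543.9238891601562, -184.24374389648438), (47.86085891723633, 21.617341995239258), 26.253156661987305)
scene 0.022 [476. 101.] 205 ((649.5407104492188, 938.1236572265
[... 384 characters left out ...]
90625), (62.708248138427734, 22.606658935546875), 77.2840805053711)
scene 0.022 [197. 299.] 105 ((734.5777587890625, -174.97467041015625), (71.63549041748047, 25.70717430114746), 74.72972869873047)
top 0.035 [368. 131.] 775 ((707.6851196289062, -153.4757537841797), (75.47611236572266, 103.33979034423828), 5.917023181915283)
top 0.035 [230. 196.] 2444 ((574.0252075195312, 127.50902557373047), (120.76611328125, 91.99659729003906), 7.153358459472656)
top 0.035 [139. 205.] 548 ((550.9598999023438, 319.54296875), (54.66119384765625, 55.052547454833984), 77.81047058105469)
top 0.035 [386. 207.] 402 ((549.62548828125, -195.60972595214844), (42.61921310424805, 41.326637268066406), 41.82969284057617)
```

View pics/t9c.png

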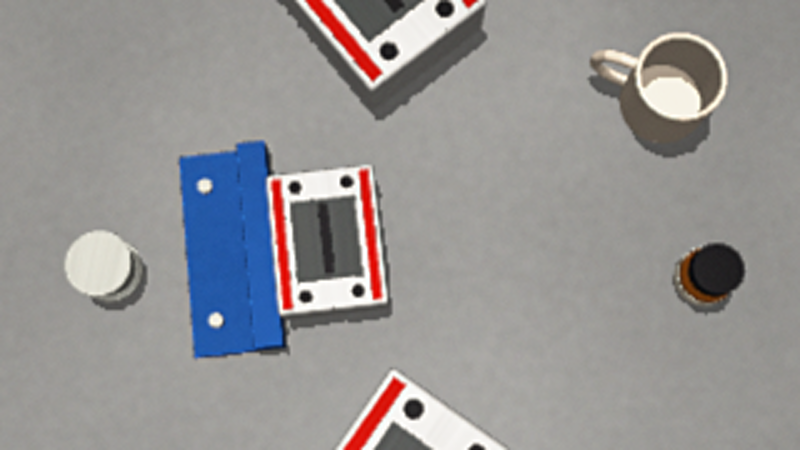

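The picture shows the block flush on the fence, its red-edged side at (280,245) px of the crop and within the fence's length. The jar, spool and mug are where they were. Handing in.

```bash
python3 -c "
from rig import *
print(hand_in())"
```

```text
the job is handed in; nothing more can be done
None
```

The die block now lies flat against the fence, and the job is handed in at about 20 s of the 72 s allowed.

- **Turning:** I walked the smallest of the three look-alike blocks round with four alternating pushes on opposite corners, with the fingers shut. It came square to within about 1° while still about 95 mm clear of the fence.
- **Pushing up:** I then pushed it straight up with both open fingers until it stopped against the fence at about 22 N. It was checked again on the way, at about 70 mm clear.

**Last checks, with the robot well away:**

| Check | Result |
|---|---|
| Block centre from the fence face | 45.7 mm by the top camera, 47.3 mm by the scene camera (46 mm is flush) |
| Angle to the fence | 0.1° by the top camera, 0.3° by the scene camera |
| Offset along the fence | 6 mm off the middle, so the whole side is within its length (up to 30 mm would be) |
| Jar, spool and mug | Within about 1 mm (jar, spool) or 1 pixel (mug) of the start in the top view |

The two cameras differ by 1.6 mm on the centre distance, within their 2 mm calibration; the scene camera also read about 2 mm short in y at the start. No check failed.

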